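# Let a drinks can down the home-cinema rack and catch it softly

### The job

Press the release pad of the sloping drinks rack fully down and let the fizzy can roll untouched past the first (upper) pair of studs. Then catch it softly with the fingers, without a bump, and slow it while going along with it: it must still be rolling, but slower than 0.15 m/s, as it passes the second pair of studs, and come to a stop against the fingers for half a second after those and clearly before the lip at the low end. Finally ease it down the rack floor until it rests against the lip, let go, and leave everything else on the table where it is.

Things in the scene. Friction and masses are not known exactly. Their poses are not given: they have to be found in the camera images.
- rack: Fixed sloping chute of dark wood and aluminium, 500 mm long (its y), 136 mm wide (its x). Origin on the table under its middle, z up; +y to the high end, -y to the low end, -x to the side with the release pad. Floor top at height 70 mm + 0.030*y (falls towards -y, slope 1.7 degrees), 124 mm wide inside; side walls stand 22 mm above the floor. The gate blade crosses it at y = 130 mm.
- upper_studs (a point): Point on the chute floor midway between the upper (first) pair of steel studs, at (0, 60, 72) mm in the rack's frame. One stud, 12 mm thick, stands on each side wall, its top 34 mm above the floor. The can passes them when its centre passes y = 60 mm in the rack's frame.
- lower_studs (a point): The same for the lower (second) pair of studs, of the same shape, at (0, -100, 67) mm in the rack's frame. The can passes them when its centre passes y = -100 mm in the rack's frame.
- end_lip (a point): Middle of the top edge of the inner face of the low end lip, at (0, -235, 77) mm in the rack's frame. The lip is 14 mm high above the floor and 10 mm thick (y = -235 to -245 mm). Above and beyond it there is free room for the fingers.
- can: Plain aluminium can lying across the chute, diameter 66, length 115 mm, 0.36 kg nominal. Origin at its centre, 33 mm above the floor; x is its axis, y and z turn as it rolls. It starts at rest against the gate at y = 160 mm in the rack's frame, then rolls by itself, gaining about 0.11 m/s per s: 1.3 s to the upper studs, 2.5 s to the lip. Rests on the lip at y = -208 mm.
- release (a joint): Travel of the release in m: 0 = gate up (blade 16 mm above the floor), 0.022 = fully down (blade below the floor). Slides straight down, stays where it is left; takes about 5 N and more when pressed faster.
- release_pad (a point): Centre of the top of the black release pad, 40 mm (rack x) by 44 mm (rack y), at (-100, 210, 120) mm in the rack's frame with the gate up. Moves 22 mm straight down with the gate.
- tumbler: Glass tumbler, radius 36 mm, height 100 mm, bystander. Origin under its centre.
- spare_can: Standing aluminium can, radius 33 mm, height 115 mm, bystander. Origin under its centre.
- popcorn_bowl: White snack bowl, radius 60 mm, height 55 mm, bystander. Origin under its centre.
- remote: Black remote control, 45 x 170 x 20 mm, bystander. Origin under its centre.
- coaster_ring: Cork ring, radius 50 mm, 12 mm thick, bystander. Origin under its centre.
- disc_cases: Stack of four disc cases, 135 x 190 x 60 mm, bystander. Origin under its centre.
- succulent: Concrete pot with a spiky plant, 75 x 75 mm, about 185 mm high, bystander. Origin under its centre.
Mind the look-alikes: they are no part of the job. What is shaped like the can but brown, purple or yellow is not meant.

How it is judged:
By the outcome, as a careful person would: the job done as asked, in the order asked, and still so for the second after the job is handed in, with the robot touching nothing.
It also fails if it takes over 32 s, if anything falls off the work surface, if the arm or the gripper's body presses on something with over 40 N, if the wrist force passes 120 N, or if a joint passes its speed limit or range.

### The arm

A 6-joint arm with a two-finger parallel gripper is mounted at the origin on the work surface. World frame = base frame: x ahead of the robot, y to its left, z up, the work surface at z = 0. Lengths are in mm, angles in rad, forces in N, time in s.
With the tool pointing down it reaches from about 275 to 975 mm from the base axis. Payload 8.4 kg.
Tool frame: the origin (TCP) lies midway between the tips of the shut fingers; the grasp point (between the pads) lies 19 mm behind it; z points along the fingers, y is the line along which they close (so a half turn about z gives the same grasp; the last joint's range is limited). The gripper opens to 92 mm and grips with 3 to 60 N. Pads are 20 mm wide; open, the fingers measure 128 mm over their backs; the gripper's body (75 mm by 189 mm) begins 69 mm behind the grasp point.
Start: joints at [1.149, 0.353, 1.633, -0, 1.155, -0.002], TCP at [254.735, 570.734, 214.583] pointing down, gripper open.
Joint ranges: [-2.63, 2.63], [-0.92, 2.1], [0.06, 2.66], [-1.3, 4.44], [0, 2.69], [-3.02, 3.02]. Speed limits (rad/s): [2.22, 2.22, 2.79, 3.14, 3.14, 3.14].

### API

Orientations are given as a 3x3 rotation matrix whose columns are the frame's x, y, z axes.
In Python, from workcell import bot gives the robot as it stands. The module is installed in compiled form; this text tells all that it offers.
- The arm moves only by the tool arm_command, never from a script. Its argument "rows" is a list of rows, each an object with "fingers": the closure, from -1 (fully open) to 1 (shut); "linear": the shift along the tool's x, y, z scaled (see below), a list of three; "roll": the turn about the tool's z scaled (see below). A call has 1 to 20 rows; each row shifts and turns the commanded pose from where the row before left it, along the tool's axes as they then stand; what a row does not reach is not made up. The controller multiplies each number of a shift by 0.03 m and each number of a turn by 180 degrees. A row lasts 1/8 s, in which the tool goes at most 62.5 mm and 10.7 degrees, less where a joint would pass 70% of its speed; a pose out of reach is approached as far as the arm can. A call with a number of a shift or a turn outside -1 to 1 is refused whole. A call with a gripper value outside its range is refused whole. The fingers move at their own pace and stop on an object; the grip force is fixed at half the most. Time passes only in rows, so rows that do not move let the fingers close. It gives the time, the measured TCP pose, the force, the opening and the grip force at its end, in the units of the state.
- bot.get_state(): the state, without advancing time (a new reading comes with each control period).
- bot.camera(name): name is "scene" or "top" or "wrist"; returns (picture, depth): 400x640x3 uint8, red, green, blue; 400x640 float32, mm along the optical axis (not along the pixel's ray), 0 where there is no reading.
- bot.camera_params(name): a dict with "fx", "fy", "cx", "cy" (pixels), "R" (3x3) and "t" (3): a world point X has camera coordinates R X + t. Camera axes: x right, y down, z forward; pixel columns grow to the right and rows downward; lengths in mm; the calibration is good to about 2 mm. A picture is of the moment at which its call begins: read the wrist's pose just before it. camera_params takes no time and is no camera call; for the wrist camera it gives the pose at the moment of the call.
- bot.sign_off(): hands the job in; it is judged then, once.
The state is a dict: "clock": time; "qpos": joint angles; "qd": joint speeds; "effort": joint torques, N m; "tcp_pos": TCP position; "orientation": TCP orientation; "force": force on the tool from outside, world axes, zero at the start; "torque": the same for the moment, N m; "gripper_width": finger opening in mm; "grip_force": force on a finger pad.
Only numpy, scipy, OpenCV 4.12 (cv2) and the standard library are available. Lean on these libraries where they do the work, as an engineer would, in place of code of your own. Each camera call takes 0.05 s, during which the arm holds its last target. There are 200 camera calls.

## Working session

There is one attempt and no reset: what is moved stays moved. The work goes in short steps, Python scripts to look and compute and a tool call to move; the robot and the scene stay as the last step left them, time stands still between calls to the robot, and variables do not carry over. Pictures are saved under pics/ and viewed, at most 10 in all, crops included, and the job is handed in when it is done.

Besides the shell and the picture viewer there is one more tool, called after "Emit:" as name([rows], argument=value, ...), one row to a line, values as JSON. arm_command: Moves the arm, as the interface text tells. Shifts and turns lie within -1 to 1; 1 stands for 0.03 m of shift or 180 degrees of turn. Its arguments: {"type":"object","properties":{"rows":{"type":"array"}},"required":["rows"]}

```bash
mkdir -p pics; python3 - <<'E'
from workcell import bot
import cv2,numpy as np
s=bot.get_state();print({k:np.round(v,3).tolist() for k,v in s.items()})
for n in("scene","top"):
    p,d=bot.camera(n);cv2.imwrite(f"pics/{n}0.png",p[:,:,::-1]);np.save(f"pics/{n}d.npy",d);print(n,bot.camera_params(n))
E
```

```text
{'clock': 0.0, 'qpos': [1.149, 0.354, 1.634, -0.0, 1.155, -0.002], 'qd': [-0.0, -0.0, -0.001, -0.0, 0.002, 0.002], 'effort': [0.001, -59.385, -33.42, 0.07, 0.024, -0.0], 'tcp_pos': [254.556, 570.29, 213.857], 'orientation': [[-0.913, 0.408, -0.001], [0.408, 0.913, -0.001], [-0.0, -0.001, -1.0]], 'force': [-0.421, -0.071, -0.64], 'torque': [-0.028, -0.006, -0.011], 'grip_force': 0.0, 'gripper_width': 91.91}
scene {'fx': 470.5677014831852, 'fy': 470.5677014831852, 'cx': 319.46394783507895, 'cy': 205.3333743862019, 'R': array([[ 3.60555171e-02,  9.99349749e-01, -2.80646434e-04],
       [ 8.48363677e-01, -3.07565177e-02, -5.28519733e-01],
       [-5.28184695e-01,  1.88179620e-02, -8.48920970e-01]]), 't': array([ -64.58429053, -407.88450219, 1706.08046527])}
top {'fx': 379.8044194211182, 'fy': 379.8044194211182, 'cx': 322.4459550254782, 'cy': 198.04639562863778, 'R': array([[ 0.02535501, -0.99959161, -0.01318065],
       [-0.99336649, -0.02371342, -0.11251974],
       [ 0.11216124,  0.01594615, -0.99356207]]), 't': array([  34.49425619,  530.31740866, 1310.12769158])}
```

View pics/top0.png

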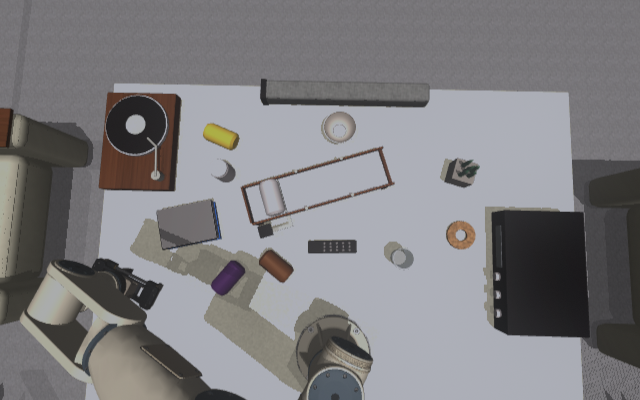

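View pics/scene0.png

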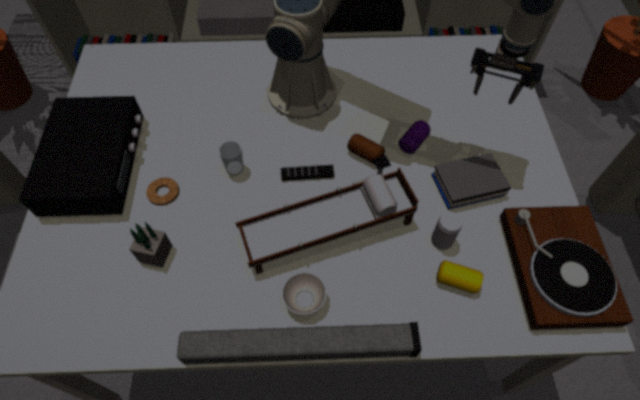

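The top view shows the rack with its high end at left (about (255,205)) and its low end at right (385,167). The pad is at (266,229).

Things that could be taken for the can:
- plain aluminium, lying in the rack against the gate: (272,197), **chosen**
- brown: (276,266)
- purple: (228,277)
- yellow: (221,136)
- standing spare can: (222,170)
- glass tumbler: (399,257)

The scene view agrees, with the can at (380,195) and the pad at (383,162).

```bash
cat > h.py <<'E'
import numpy as np,cv2
from workcell import bot
def cloud(n,d):
    P=bot.camera_params(n);v,u=np.mgrid[:400,:640]
    c=np.stack([(u-P['cx'])/P['fx']*d,(v-P['cy'])/P['fy']*d,d],-1)
    return (c-P['t'])@P['R']
def ray(n,u,v,z):
    P=bot.camera_params(n);C=-P['R'].T@P['t'];r=P['R'].T@[(u-P['cx'])/P['fx'],(v-P['cy'])/P['fy'],1]
    return C+r*(z-C[2])/r[2]
E
python3 - <<'E'
from h import *
for n,roi in(("top",(225,140,405,245)),("scene",(225,160,430,280))):
    im=cv2.imread(f"pics/{n}0.png");d=np.load(f"pics/{n}d.npy");W=cloud(n,d)
    x0,y0,x1,y1=roi
    b,g,r=[im[...,i].astype(int) for i in range(3)]
    m=(r>b+15)&(r<150)&(d>0)&(W[...,2]>60)&(W[...,2]<120)
    k=np.zeros_like(m);k[y0:y1,x0:x1]=1;m&=k
    # keep largest-extent points
    pts=W[m];print(n,m.sum(),np.percentile(pts[:,2],[5,50,95]).round(1))
    rc=cv2.minAreaRect(pts[:,:2].astype(np.float32));print(rc,cv2.boxPoints(rc).round(0).tolist())
    # ray cast with nominal height
    vu=np.argwhere(m);p2=np.array([ray(n,u,v,92) for v,u in vu])
    rc=cv2.minAreaRect(p2[:,:2].astype(np.float32));print(rc)
    # dark pad
    gray=im.max(2);mk=(gray<60)&(W[...,2]>90)&(W[...,2]<140)&k
    q=W[mk];print("pad",mk.sum(),np.median(q,0) if len(q) else None, np.mean(q,0))
    # can: top points
    mc=k&(W[...,2]>118)&(b>r-10)&(gray>90);q=W[mc];print("cantop",mc.sum(),q.mean(0),q.max(0))
    c=im[y0:y1,x0:x1];cv2.imwrite(f"pics/{n}crop.png",cv2.resize(c,None,fx=2.0,fy=2.0,interpolation=cv2.INTER_CUBIC) if n=='scene' else cv2.resize(c,None,fx=4,fy=4,interpolation=cv2.INTER_CUBIC))
E
```

```text
top 621 [ 68.   87.4 103.1]
((566.9337158203125, 63.835845947265625), (137.0068817138672, 498.0227355957031), 17.740076065063477) [[426.0, 280.0], [578.0, -194.0], [708.0, -152.0], [556.0, 322.0]]
((564.5838623046875, 67.09364318847656), (135.55564880371094, 500.8250732421875), 17.50877571105957)
pad 180 [413.41320628 238.19702413 117.52146943] [429.78498897 247.90148171 114.47923534]
cantop 695 [502.85192484 195.76605179 249.7189103 ] [ 578.61040338  257.04816304 1361.8190112 ]
scene 897 [76.1 88.8 99.6]
((571.6334838867188, 64.38771057128906), (139.77105712890625, 496.1094665527344), 17.763212203979492) [[429.0, 279.0], [581.0, -193.0], [714.0, -151.0], [563.0, 322.0]]
((572.9702758789062, 70.73580932617188), (151.37582397460938, 506.9391784667969), 17.56256103515625)
pad 918 [530.19471319 229.69552841  99.78303308] [525.14989367 208.85499618 104.27181292]
cantop 654 [600.43306429 195.58365505 249.35527245] [1249.48860534  255.45302574 1232.73434932]
```

View pics/topcrop.png

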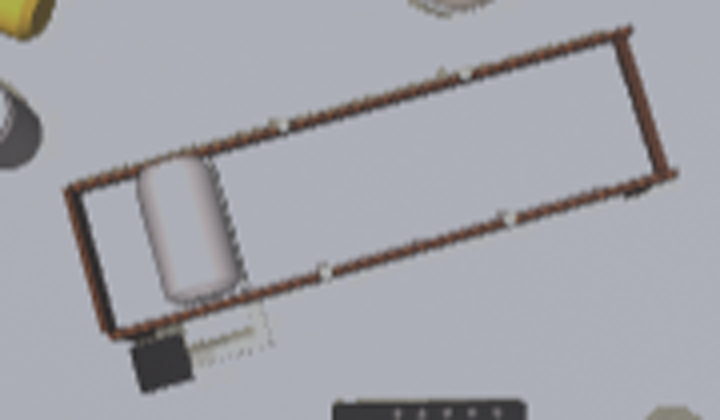

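The crop confirms it: a plain aluminium can lies against the gate at crop (190,225), the black pad is at (162,360), and stud pairs are at (283,125)/(325,272) and (465,73)/(510,218). Next I'll refine the pad position and work out the approach in tool axes.

```bash
cat >> h.py <<'E'
A=np.radians(17.74);O=np.array([568.,65.]);X=np.array([np.cos(A),np.sin(A)]);Y=np.array([-np.sin(A),np.cos(A)])
def rk(p): q=np.asarray(p)[...,:2]-O; return np.stack([q@X,q@Y],-1)
def wd(a,b): return O+a*X+b*Y
E
python3 - <<'E'
from h import *
from scipy.spatial.transform import Rotation
im=cv2.imread("pics/top0.png");d=np.load("pics/topd.npy")
m=(im.max(2)<60);m[:, :254]=0;m[:,280:]=0;m[:220]=0;m[242:]=0
n,l,st,c=cv2.connectedComponentsWithStats(m.astype(np.uint8))
i=1+st[1:,4].argmax();print(st[i],c[i]);W=cloud("top",d)[l==i]
t=W[np.abs(W[:,2]-120)<6];print(np.median(W[:,2]),len(t),t.mean(0),rk(t.mean(0)),np.ptp(rk(t),axis=0));pr=ray("top",*c[i],120);print("ray",pr,rk(pr))
# studs by rack-bearing rays at height ~105 / 100
for u,v,z in((225+283/4,140+125/4,106),(225+325/4,140+272/4,106),(225+465/4,140+73/4,101),(225+510/4,140+218/4,101)):
    print("stud",rk(ray("top",u,v,z)))
# can top
W=cloud("top",d);R=rk(W);mm=(np.abs(R[...,0])<57)&(R[...,1]>110)&(R[...,1]<215)&(W[...,2]>130)&(W[...,2]<150)
print("can",R[mm].mean(0),np.ptp(R[mm],axis=0),W[mm][:,2].max())
print(wd(-100,210))
E
```

```text
[258 224  14  14 134] [264.78358209 230.3358209 ]
118.6623776254501 129 [408.55110221 231.73802703 118.77560284] [-101.06218727  207.39323752] [34.85557801 40.94822869]
ray [408.57563944 231.68889703 120.        ] [-101.05378663  207.33896725]
stud [61.49194512 57.22436642]
stud [-67.46264403  57.52642272]
stud [  61.85340032 -102.41206715]
stud [ -66.99815947 -103.18672608]
can [ -2.77698638 158.59909346] [111.72502099  52.23792368] 145.35616360678938
[408.76850591 234.54448174]
```

```bash
sed -i 's/O=np.array(\[568.,65.\])/O=np.array([566.6,62.3])/' h.py; python3 -c "
from h import *;print(wd(-100,210),rk([408.55,231.74]))"
```

```text
[407.36850591 231.84448174] [-98.90652253 209.5404875 ]
```

Emit:
arm_command([
  {"fingers": 1,"linear": [0,0,0],"roll": 0.0536},
  {"fingers": 1,"linear": [0,0,0],"roll": 0.0536},
  {"fingers": 1,"linear": [0,0,0],"roll": 0.0536},
  {"fingers": 1,"linear": [0,0,0],"roll": 0.0536},
  {"fingers": 1,"linear": [0,0,0],"roll": 0.0536},
  {"fingers": 1,"linear": [-0.95,0.11,0],"roll": 0},
  {"fingers": 1,"linear": [-0.95,0.11,0],"roll": 0},
  {"fingers": 1,"linear": [-0.95,0.11,0],"roll": 0},
  {"fingers": 1,"linear": [-0.95,0.11,0],"roll": 0},
  {"fingers": 1,"linear": [-0.95,0.11,0.2],"roll": 0},
  {"fingers": 1,"linear": [-0.95,0.11,0.2],"roll": 0},
  {"fingers": 1,"linear": [-0.95,0.11,0.3],"roll": 0},
])

```text
clock: 1.6
tcp_pos: [337.7, 386.8, 193.3]
orientation: [[-0.304, 0.953, 0.0], [0.953, 0.304, -0.0], [-0.0, 0.0, -1.0]]
force: [0.7, -0.5, -0.6]
gripper_width: 0.6
grip_force: 0.0
```

Emit:
arm_command([
  {"fingers": 1,"linear": [-0.938,0.107,0.37],"roll": 0},
  {"fingers": 1,"linear": [-0.938,0.107,0.37],"roll": 0},
  {"fingers": 1,"linear": [-0.938,0.107,0.37],"roll": 0},
  {"fingers": 1,"linear": [-0.938,0.107,0.37],"roll": 0},
  {"fingers": 1,"linear": [-0.938,0.107,0.37],"roll": 0},
  {"fingers": 1,"linear": [-0.938,0.107,0.37],"roll": 0},
  {"fingers": 1,"linear": [0,0,0],"roll": 0},
])

```text
clock: 2.48
tcp_pos: [406.8, 231.3, 126.2]
orientation: [[-0.302, 0.953, -0.002], [0.953, 0.302, -0.001], [-0.0, -0.002, -1.0]]
force: [0.1, 0.2, -0.2]
gripper_width: 0.3
grip_force: 0.0
```

```bash
cat >> h.py <<'E'
def can(save=None):
    p,d=bot.camera("top");s=bot.get_state();W=cloud("top",d);R=rk(W)
    im=p.astype(int);h=W[...,2]-70-.03*R[...,1]
    m=(np.abs(R[...,0])<50)&(np.abs(R[...,1])<240)&(h>45)&(h<72)&(im.max(2)>100)&(np.ptp(im,axis=2)<30)
    n,l,st,c=cv2.connectedComponentsWithStats(m.astype(np.uint8))
    if n>1:
        i=1+st[1:,4].argmax();q=R[l==i];print("can",q.mean(0).round(1),(np.percentile(q[:,1],[1,99])).round(1),h[l==i].max().round(1),len(q))
    print("t",round(s["clock"],3),"tcp",rk(s["tcp_pos"]).round(1),round(s["tcp_pos"][2],1),"F",np.round(s["force"],1),"w",round(s["gripper_width"],1))
    if save: cv2.imwrite(save,p[:,:,::-1])
E
python3 -c "
from h import *;can('pics/t1.png')"
```

```text
can [  1.3 156.5] [131.1 186.1] 71.0 497
t 2.525 tcp [-100.3  210.5] 126.7 F [-0.8 -0.1 -0.8] w 0.4
```

Emit:
arm_command([
  {"fingers": 1,"linear": [0,0,0.15],"roll": 0},
  {"fingers": 1,"linear": [0,0,0.3],"roll": 0},
  {"fingers": 1,"linear": [0,0,0.3],"roll": 0},
  {"fingers": 1,"linear": [0,0,0.3],"roll": 0},
])

```text
clock: 3.02
tcp_pos: [407.7, 234.2, 96.7]
orientation: [[-0.304, 0.953, 0.001], [0.953, 0.304, 0.002], [0.002, 0.001, -1.0]]
force: [-28.4, -6.1, 124.5]
gripper_width: 0.2
grip_force: 63.0
```

```bash
python3 -c "
from h import *;can()"
```

```text
can [  0.9 151.6] [125.3 183. ] 69.4 513
t 3.075 tcp [-99.2 211.9] 97.7 F [-12.9  -3.9  49.8] w 0.7
```

Emit:
arm_command([
  {"fingers": 1,"linear": [0,0,-0.6],"roll": 0},
  {"fingers": 1,"linear": [-1,0,0],"roll": 0},
  {"fingers": 1,"linear": [-1,0,0],"roll": 0},
  {"fingers": 1,"linear": [-1,0,0],"roll": 0},
  {"fingers": 1,"linear": [-1,0,0],"roll": 0},
  {"fingers": 1,"linear": [-1,0.2,0],"roll": 0},
  {"fingers": 1,"linear": [-1,0.3,0],"roll": 0},
])

```text
clock: 3.95
tcp_pos: [475.7, 64.8, 112.6]
orientation: [[-0.304, 0.953, -0.002], [0.953, 0.304, -0.0], [0.0, -0.002, -1.0]]
force: [-0.1, 0.3, 0.8]
gripper_width: 0.6
grip_force: 0.0
```

```bash
python3 -c "
from h import *;can()"
```

```text
can [37.5 74.2] [48.1 99.8] 71.4 115
t 4.0 tcp [-84.1  27.5] 112.9 F [2.2 0.5 0.7] w 0.1
```

Emit:
arm_command([
  {"fingers": 1,"linear": [-1,0.5,0],"roll": 0},
  {"fingers": -0.09,"linear": [-0.8,1,0],"roll": 0},
  {"fingers": -0.09,"linear": [-0.6,1,0.6],"roll": 0},
])

```text
clock: 4.38
tcp_pos: [571.0, 19.5, 95.5]
orientation: [[-0.304, 0.953, 0.001], [0.953, 0.304, -0.0], [-0.001, 0.001, -1.0]]
force: [0.4, 0.2, 0.6]
gripper_width: 18.6
grip_force: 0.0
```

```bash
python3 -c "
from h import *
s=bot.get_state();print(s['clock'],rk(s['tcp_pos']),s['tcp_pos'],s['gripper_width'],s['force'])"
```

```text
4.375 [ -8.81571317 -42.06981084] [571.02207302  19.5445202   95.51105883] 18.582870588279246 [0.440087   0.23553762 0.61996531]
```

Emit:
arm_command([
  {"fingers": -0.09,"linear": [-0.69,0.3,0.38],"roll": 0},
  {"fingers": -0.09,"linear": [-0.75,0,0],"roll": 0},
  {"fingers": -0.09,"linear": [-0.74,0,0],"roll": 0},
  {"fingers": -0.09,"linear": [-0.65,0,0],"roll": 0},
  {"fingers": -0.09,"linear": [-0.54,0,0],"roll": 0},
  {"fingers": -0.09,"linear": [-0.45,0,0],"roll": 0},
  {"fingers": -0.09,"linear": [-0.37,0,0],"roll": 0},
  {"fingers": -0.09,"linear": [-0.3,0,0],"roll": 0},
  {"fingers": -0.09,"linear": [-0.23,0,0],"roll": 0},
  {"fingers": -0.09,"linear": [-0.16,0,0],"roll": 0},
  {"fingers": -0.09,"linear": [-0.1,0,0],"roll": 0},
  {"fingers": -0.09,"linear": [-0.05,0,0],"roll": 0},
  {"fingers": -0.09,"linear": [0,0,0],"roll": 0},
  {"fingers": -0.09,"linear": [0,0,0],"roll": 0},
  {"fingers": -0.09,"linear": [0,0,0],"roll": 0},
  {"fingers": -0.09,"linear": [0,0,0],"roll": 0},
  {"fingers": -0.09,"linear": [0,0,0],"roll": 0},
  {"fingers": -0.09,"linear": [0,0,0],"roll": 0},
  {"fingers": -0.09,"linear": [0,0,0],"roll": 0},
])

```text
clock: 6.75
tcp_pos: [624.0, -121.0, 84.1]
orientation: [[-0.304, 0.953, -0.0], [0.953, 0.304, -0.0], [-0.0, -0.0, -1.0]]
force: [-0.3, -0.8, 0.8]
gripper_width: 50.0
grip_force: 0.0
```

```bash
python3 -c "
from h import *
can('pics/t2.png')
p,d=bot.camera('scene');cv2.imwrite('pics/s2.png',cv2.resize(p[140:300,200:440,::-1],None,fx=3,fy=3))"
```

```text
can [  22.2 -135.2] [-159.7 -119.8] 68.5 180
t 6.8 tcp [  -1.2 -192. ] 84.0 F [-0.3  0.1 -0.5] w 49.9
```

View pics/s2.png

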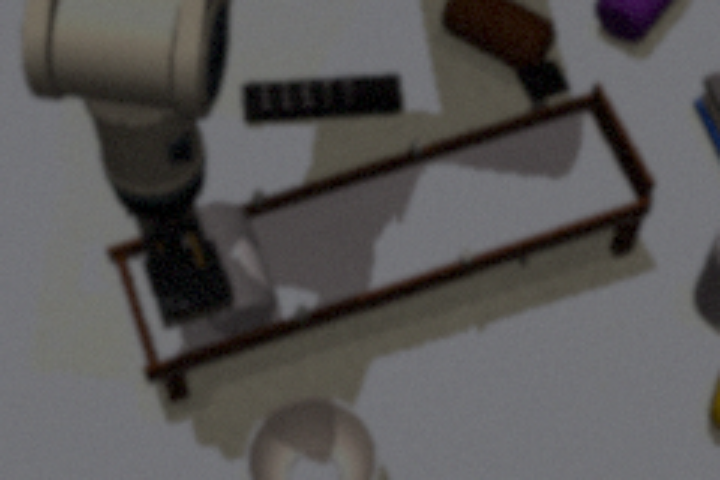

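The picture shows the can at (240,265) held upstream of the fingers at (190,270), past the lower studs and clear of the lip. Next I ease it down to the lip.

Emit:
arm_command([
  {"fingers": -0.09,"linear": [-0.08,0,0],"roll": 0},
  {"fingers": -0.09,"linear": [-0.14,0,0],"roll": 0},
  {"fingers": -0.09,"linear": [-0.16,0,0],"roll": 0},
  {"fingers": -0.09,"linear": [-0.16,0,0],"roll": 0},
  {"fingers": -0.09,"linear": [-0.16,0,0],"roll": 0},
  {"fingers": -0.09,"linear": [-0.16,0,0],"roll": 0},
  {"fingers": -0.09,"linear": [-0.16,0,0],"roll": 0},
  {"fingers": -0.09,"linear": [-0.16,0,0],"roll": 0},
  {"fingers": -0.09,"linear": [-0.16,0,0],"roll": 0},
  {"fingers": -0.09,"linear": [-0.14,0,0],"roll": 0},
  {"fingers": -0.09,"linear": [-0.12,0,0],"roll": 0},
  {"fingers": -0.09,"linear": [-0.1,0,0],"roll": 0},
  {"fingers": -0.09,"linear": [-0.08,0,0],"roll": 0},
  {"fingers": -0.09,"linear": [-0.07,0,0],"roll": 0},
  {"fingers": -0.09,"linear": [-0.07,0,0],"roll": 0},
  {"fingers": -0.09,"linear": [-0.07,0,0],"roll": 0},
  {"fingers": -0.09,"linear": [-0.07,0,0],"roll": 0},
  {"fingers": -0.09,"linear": [-0.07,0,0],"roll": 0},
  {"fingers": -0.09,"linear": [-0.07,0,0],"roll": 0},
  {"fingers": -0.09,"linear": [0,0,0],"roll": 0},
])

```text
clock: 9.35
tcp_pos: [644.1, -184.0, 84.1]
orientation: [[-0.304, 0.953, 0.0], [0.953, 0.304, -0.0], [-0.0, 0.0, -1.0]]
force: [0.1, 0.4, 0.0]
gripper_width: 50.3
grip_force: 0.0
```

```bash
python3 -c "
from h import *
can()"
```

```text
can [  11.6 -199.7] [-230.1 -178.8] 70.4 328
t 9.4 tcp [  -1.3 -258.1] 84.1 F [-0.8 -0.2  0.2] w 50.2
```

Emit:
arm_command([
  {"fingers": -0.09,"linear": [-0.2,0,0],"roll": 0},
  {"fingers": -0.09,"linear": [-0.5,0,0],"roll": 0},
  {"fingers": -0.09,"linear": [-0.5,0,0],"roll": 0},
  {"fingers": -0.09,"linear": [-0.3,0,-0.4],"roll": 0},
  {"fingers": -0.09,"linear": [0,0,-1],"roll": 0},
  {"fingers": -0.09,"linear": [0,0,-1],"roll": 0},
  {"fingers": -0.09,"linear": [0,0,-1],"roll": 0},
  {"fingers": -0.09,"linear": [0,0,-0.5],"roll": 0},
  {"fingers": -0.09,"linear": [0,0,0],"roll": 0},
  {"fingers": -0.09,"linear": [0,0,0],"roll": 0},
])

```text
clock: 10.65
tcp_pos: [657.1, -226.6, 199.9]
orientation: [[-0.304, 0.953, -0.002], [0.953, 0.304, 0.001], [0.001, -0.001, -1.0]]
force: [0.7, 0.5, 0.1]
gripper_width: 49.8
grip_force: 0.0
```

```bash
python3 -c "
from h import *
can();can()
p,d=bot.camera('scene');cv2.imwrite('pics/s3.png',p[:,:,::-1])"
```

```text
can [-1.000e-01 -2.058e+02] [-236.1 -180.3] 71.2 479
t 10.7 tcp [  -1.9 -302.6] 199.6 F [-0.2 -0.3  0.1] w 50.2
can [   0.4 -205.6] [-235.3 -180.1] 69.1 475
t 10.75 tcp [  -1.8 -302.6] 199.6 F [ 0.2 -0.3  0.9] w 50.0
```

View pics/s3.png

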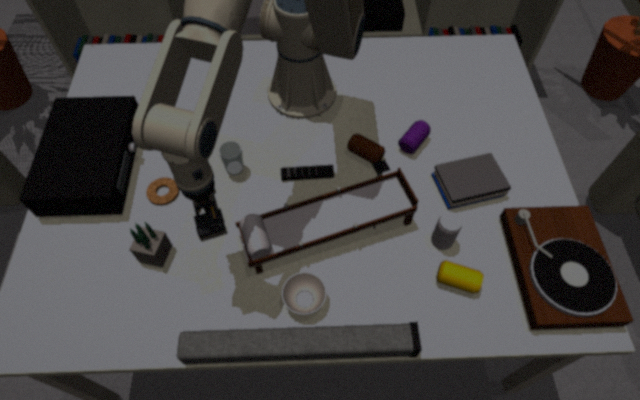

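The can rests on the lip at (257,237), the gripper is clear at (210,220), and everything else is where it was. I'm handing the job in.

```bash
python3 -c "
from workcell import bot
print(bot.sign_off())"
```

```text
the job is handed in; nothing more can be done
None
```

I handed the job in at about 10.8 s with the can resting against the lip, the gripper clear and everything else in place, but one force reading of 124.5 N as the pad bottomed out is over the 120 N wrist limit and may fail it; the can's contact and its speed past the lower studs (commanded about 0.11–0.13 m/s) were not measured directly.

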